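Tip the relay test box onto its feet and push it up to the rail

TASK

The metal test box was left standing on its end on the bench. Push its top over so that it falls onto its four rubber feet, with its sockets facing up, then push it along the bench until its whole leading end is flush against the steel stop rail. Only push: do not lift or carry the box, keep it off its socket face and its sides, and leave the reel, jar and circuit board where they are.

Things in the scene. Friction and masses are not known exactly. Their poses are not given: they have to be found in the camera images.
- test_box: Loose die-cast box, 0.3-0.55 kg, standing on end at the start: 50 (x) by 80 (y) by 120 tall (z) mm; origin at the centre of that end, on the bench. +x face: four rubber feet 5 mm high. -x face: four round sockets 12 mm long, all within 70 mm of the standing end, bare above. It is to fall towards its own +x: then x points down, z level. Pushed at 100 mm height it tips after about 50 mm and hardly slides.
- box_center (a point): Middle of the box (60 mm from either end). 60 mm high at the start, 30 mm high when it lies on its feet (the box is then 55 mm high, 67 mm with the sockets). Axes as the box.
- box_foot_end (a point): Centre of the 50 by 80 mm end on which the box stands at the start: the trailing end, to be pushed on, once it lies down. Axes as the box.
- box_top_end (a point): Centre of the 50 by 80 mm end that is up at the start: the leading end, which must come flush to the rail. Axes as the box.
- box_top_left (a point): Point in the plane of that leading end, 37 mm towards the box's +y from its centre. Axes as the box.
- box_top_right (a point): Point in the plane of that leading end, 37 mm towards the box's -y from its centre. Axes as the box.
- rail: Steel stop rail screwed to the bench (does not move), 300 mm long along its y, 25 mm high, 25 mm thick with a 4 mm foot strip behind it. Origin on the bench in the middle of the face that looks at the box; its x points level away from the box, so the box is pushed along +x of the rail and its leading end comes to rail x = 0.
- solder_reel: Loose bystander: metal reel, 60 mm across, 44 mm high, origin at the centre of its underside.
- flux_jar: Loose bystander: jar, 52 mm across, 62 mm high, origin at the centre of its underside.
- circuit_board: Loose bystander: populated board 90 by 150 mm, up to 16 mm high, lying behind the rail, origin at the centre of its underside.
There are look-alikes about, which are no part of the job. Of the things that look like the test_box, take the one that is farthest to the robot's right at the start.

How it is judged:
By the outcome, as a careful person would: the job done as asked, in the order asked, and still so for the second after the job is handed in, with the robot touching nothing.
It also fails if it takes over 51 s, if anything falls off the work surface, if the arm or the gripper's body presses on something with over 40 N, if the wrist force passes 120 N, or if a joint passes its speed limit or range.

ROBOT

A 6-joint arm with a two-finger parallel gripper is mounted at the origin on the work surface. World frame = base frame: x ahead of the robot, y to its left, z up, the work surface at z = 0. Lengths are in m, angles in rad, forces in N, time in s.
With the tool pointing down it reaches from about 0.25 to 0.725 m from the base axis. Payload 4 kg.
Tool frame: the origin (TCP) lies on the centre line of the jaws, within the pads' length; the fingertips stand bot.nose_length ahead of it and the grasp point (between the pads) lies 5 mm behind it (bot.nose_length is the distance from the TCP to the fingertips, in m); z points along the fingers, x is the direction in which the jaws open and shut, and the axes are right-handed (so a half turn about z gives the same grasp; the last joint's range is limited). The gripper opens to 85 mm and grips with 20 to 120 N. Pads are 22 mm wide; open, the fingers measure 114 mm over their backs; the gripper's body (76 mm by 85 mm) begins 54 mm behind the grasp point. The pads swing forward as they close: fully open they stand 13 mm farther back than shut.
Start: joints at [-1.256, 0.241, 0.005, 1.335, 0, 1.571], TCP at [0.155, -0.475, 0.245] pointing down, gripper open.
Joint ranges: [-2.72, 2.72], [-1.05, 1.87], [-1.09, 1.28], [-1.99, 2.15], [-1.42, 1.44], [-3.14, 3.14]. Speed limits (rad/s): [2.79, 2.79, 3.14, 3.14, 3.14, 3.14].

INTERFACE

Orientations are given as a unit quaternion [w, x, y, z].
In Python, from workcell import bot gives the robot as it stands.
- The arm moves only by the shell command python3 -m pendant 'ROWS'. ROWS is JSON, a list of rows, each an object of numbers: "jaw": the opening, from -1 (shut) to 1 (fully open); "tx", "ty", "tz": the shift along the tool's x, y, z in cm; "spin": the turn about the tool's z in rad. In form: [{"jaw": .., "tx": .., "ty": .., "tz": .., "spin": ..}, ...]. A call has 1 to 10 rows; each row shifts and turns the commanded pose from where the row before left it, along the tool's axes as they then stand; what a row does not reach is not made up. A row lasts 1/10 s, in which the tool goes at most 50 mm and 8.59 degrees, less where a joint would pass 70% of its speed; a pose out of reach is approached as far as the arm can. A call is refused whole if a number of a shift passes 5 or a number of a turn 0.15, either way. A call with a gripper value outside its range is refused whole. The fingers move at their own pace and stop on an object; the grip force is fixed at half the most. Time passes only in rows, so rows that do not move let the fingers close. It gives the time, the measured TCP pose, the force and the opening at its end, in the units of the state.
- bot.read_state(): the state, without advancing time (a new reading comes with each control period).
- bot.capture(name): name is "side" or "top" or "wrist"; returns (picture, depth): 420x560x3 uint8, red, green, blue; 420x560 float32, m along the optical axis (not along the pixel's ray), 0 where there is no reading.
- bot.camera_info(name): a dict with "camera_matrix" (3x3 intrinsics, pixels), "distortion" ([k1, k2, p1, p2, k3] as OpenCV has them; the pictures are not rectified), "world_to_cam" (4x4, takes a point from world to camera coordinates); the wrist camera has in their place "hand_eye" (4x4, takes a point from camera to tool coordinates, whose origin is the TCP and whose axes are the tool frame's). Camera axes: x right, y down, z forward; pixel columns grow to the right and rows downward; lengths in m; the calibration is good to about 2 mm. A picture is of the moment at which its call begins: read the wrist's pose just before it. camera_info takes no time and is no camera call.
- bot.hand_in(): hands the job in, once; it reports no verdict.
Trained networks look in the newest picture that a camera, given by its name, has taken for a name from the list of things; names that differ only in an ending like _2 or _b are one class to them, and where a whole thing is asked for, a point or a joint stands for the part that bears it (a point fixed in the world has none). Each returns a list of dicts, best first, with "confidence" (0 to 1); they miss things now and then, are a little off and sometimes report something else, mostly with a low value. They report only what shows in the picture. A call takes as long as a camera call. They do not tell look-alikes from the thing itself.
- bot.trace(camera, label): "mask" (420x560 bool, what is visible of it) and "location" ([column, row] in pixels, amid what is visible of it).
The state is a dict: "time": time; "joint_positions": joint angles; "dq": joint speeds; "joint_torque": joint torques, N m; "tcp_pos": TCP position; "ee_rot": TCP orientation; "force": force on the tool from outside, world axes, zero at the start; "torque": the same for the moment, N m; "finger_gap": finger opening in m.
Only numpy, scipy, OpenCV 4.12 (cv2) and the standard library are available. Lean on these libraries where they do the work, as an engineer would, in place of code of your own. Each camera call takes 0.05 s, during which the arm holds its last target. There are 200 camera calls.

## Working session

There is one attempt and no reset: what is moved stays moved. The work goes in short steps, Python scripts to look and compute and a shell command to move; the robot and the scene stay as the last step left them, time stands still between calls to the robot, and variables do not carry over. Pictures are saved under pics/ and viewed, about 8 in all and at most 12, crops included, and the job is handed in when it is done.

```bash
mkdir -p pics; ls; python3 - <<'E'
from workcell import bot
import cv2,numpy as np
a,d=bot.capture("top");b,d2=bot.capture("side")
cv2.imwrite("pics/top0.png",a[:,:,::-1]);cv2.imwrite("pics/side0.png",b[:,:,::-1])
np.savez("c0.npz",a=a,d=d,b=b,d2=d2)
for c in("top","side"):
  print(bot.camera_info(c))
print(bot.read_state(),bot.nose_length)
E
```

```text
pics
{'camera_matrix': array([[389.27646498,   0.        , 276.7514532 ],
       [  0.        , 389.27646498, 212.90348414],
       [  0.        ,   0.        ,   1.        ]]), 'distortion': array([-0.11259636,  0.        ,  0.        ,  0.        ,  0.        ]), 'world_to_cam': array([[ 0.01478551, -0.99964182,  0.02230745,  0.11253581],
       [-0.99521313, -0.01686813, -0.09626158,  0.57000942],
       [ 0.09660339, -0.02077739, -0.99510607,  0.85176499],
       [ 0.        ,  0.        ,  0.        ,  1.        ]])}
{'camera_matrix': array([[415.70356069,   0.        , 283.16793518],
       [  0.        , 415.70356069, 210.10800338],
       [  0.        ,   0.        ,   1.        ]]), 'distortion': array([-0.04590894,  0.        ,  0.        ,  0.        ,  0.        ]), 'world_to_cam': array([[ 0.74652526, -0.66500745, -0.0215668 , -0.31691017],
       [-0.36959134, -0.38750745, -0.8445355 ,  0.3321988 ],
       [ 0.55326511,  0.63843799, -0.53506509,  0.38277551],
       [ 0.        ,  0.        ,  0.        ,  1.        ]])}
{'time': 0.1, 'joint_positions': array([-1.25600417e+00,  2.41326724e-01,  3.86685968e-03,  1.33516966e+00,
        9.54193123e-06,  1.57079807e+00]), 'dq': array([ 0.00249326, -0.00264729,  0.00283258,  0.00076947, -0.00038581,
       -0.00054051]), 'joint_torque': array([ 5.08806522e-05, -3.73139369e+01,  2.53009647e+01,  1.08829461e-02,
        1.00861254e-05,  2.92870858e-06]), 'tcp_pos': array([ 0.15464987, -0.47493145,  0.2445104 ]), 'ee_rot': array([-5.42389214e-04,  8.09202103e-01, -5.87529673e-01, -7.38912694e-04]), 'force': array([-0.12589456, -0.0709023 ,  0.31249105]), 'torque': array([ 0.04042251, -0.0412381 , -0.03014787]), 'finger_gap': 0.08576919678359705} 0.014
```

View pics/top0.png

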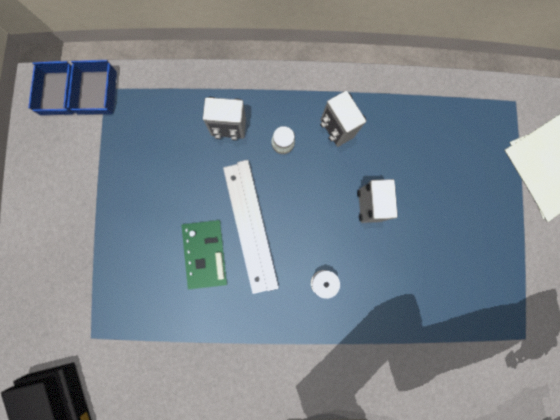

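View pics/side0.png

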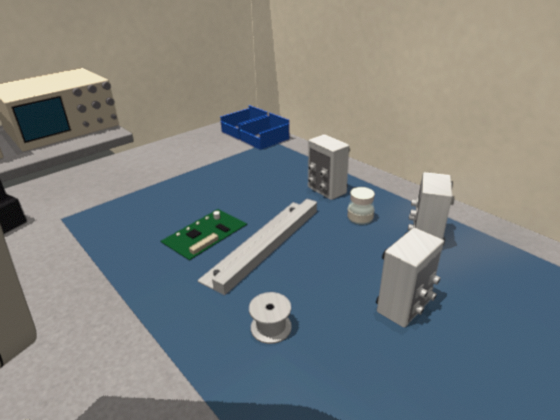

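The target box is the rightmost one, with its top at about (384,198) in the top view. Its feet face left, towards the rail at (250,225). The reel is at (325,284) and the jar at (283,139). Next I'll measure the poses.

```bash
cat >h.py <<'E'
from workcell import bot
import cv2,numpy as np
def cloud(cam,d):
    i=bot.camera_info(cam);K=i["camera_matrix"];T=np.linalg.inv(i["world_to_cam"])
    v,u=np.mgrid[:420,:560]
    n=cv2.undistortPoints(np.stack([u,v],-1).reshape(-1,1,2).astype(float),K,i["distortion"]).reshape(420,560,2)
    p=np.dstack([n*d[...,None],d])
    w=p@T[:3,:3].T+T[:3,3]; w[d==0]=np.nan
    return w
def rect(P):
    r=cv2.minAreaRect((P*1000).astype(np.float32)); return np.round(r[0],1),np.round(r[1],1),round(r[2],1),np.round(cv2.boxPoints(r)).tolist()
def blob(w,lo,hi,cx,cy,r):
    m=(w[...,2]>lo)&(w[...,2]<hi)&(np.hypot(w[...,0]-cx,w[...,1]-cy)<r)
    m=cv2.morphologyEx(m.astype(np.uint8),cv2.MORPH_OPEN,np.ones((3,3)))>0
    return w[m]
E
python3 - <<'E'
from h import *
z=np.load("c0.npz")
for cam,k in(("top","d"),("side","d2")):
    w=cloud(cam,z[k])
    if cam=="top":
        for n,(u,v) in dict(box=(384,198),rail=(250,230),jar=(283,135),reel=(325,284),bench=(300,220)).items(): print(n,w[v,u].round(4))
        bc=w[198,384];rc=w[230,250]
    for n,lo,hi,c,r in(("box",.11,.135,bc,.07),("rail",.019,.032,rc,.2),("jar",.05,.07,w[135,283] if cam=="top" else jc,.05),("reel",.035,.05,w[284,325] if cam=="top" else qc,.05)):
        P=blob(w,lo,hi,c[0],c[1],r)
        if len(P): print(cam,n,len(P),P[:,2].mean().round(4),rect(P[:,:2]))
        else: print(cam, n, "none")
    if cam=="top": jc=w[135,283];qc=w[284,325]
for l in("rail",):
    for cam in("top","side"):
        pass
E
```

```text
box [ 0.5936 -0.0963  0.1193]
rail [0.5298 0.1822 0.0022]
jar [0.7392 0.1109 0.0595]
reel [0.4119 0.014  0.044 ]
bench [ 5.551e-01  6.670e-02 -3.000e-04]
top box 944 0.1194 (array([592.5, -94.1]), array([78.5, 54.6]), 4.3, [[551.0, -70.0], [555.0, -124.0], [634.0, -118.0], [630.0, -64.0]])
top rail 1454 0.025 (array([542.1, 165.7]), array([298.3,  25. ]), 14.4, [[395.0, 141.0], [401.0, 116.0], [690.0, 191.0], [683.0, 215.0]])
top jar 358 0.0614 (array([734.8, 110.9]), array([45.1, 44.5]), 0.4, [[712.0, 133.0], [712.0, 89.0], [758.0, 89.0], [757.0, 133.0]])
top reel 591 0.0439 (array([410.6,  11.7]), array([58. , 59.2]), 90.0, [[381.0, -17.0], [440.0, -17.0], [440.0, 41.0], [381.0, 41.0]])
side box 1530 0.1199 (array([590.2, -94.1]), array([82.2, 55.6]), 3.3, [[548.0, -69.0], [551.0, -124.0], [633.0, -119.0], [630.0, -64.0]])
side rail 1609 0.0249 (array([557.5, 163.4]), array([112.7, 325.7]), 86.8, [[392.0, 116.0], [717.0, 98.0], [723.0, 210.0], [398.0, 229.0]])
side jar 318 0.0599 (array([732.7, 108.7]), array([45.6, 42.6]), 67.8, [[704.0, 96.0], [744.0, 80.0], [761.0, 122.0], [722.0, 138.0]])
side reel 1077 0.0452 (array([410.2,  11.6]), array([60.2, 59.2]), 42.0, [[368.0, 13.0], [408.0, -30.0], [452.0, 10.0], [413.0, 54.0]])
```

```bash
python3 -m pendant '[{"jaw":-0.3,"spin":-0.15},{"jaw":-0.3,"spin":-0.15},{"jaw":-0.3,"spin":-0.15},{"jaw":-0.3,"spin":-0.15},{"jaw":-0.3,"spin":-0.15},{"jaw":-0.3,"spin":-0.15},{"jaw":-0.3,"spin":-0.15},{"jaw":-0.3,"spin":-0.15},{"jaw":-0.3,"spin":-0.13}]'
python3 -m pendant '[{"jaw":-0.3,"tx":4.2,"ty":-2.4},{"jaw":-0.3,"tx":4.2,"ty":-2.4},{"jaw":-0.3,"tx":4.2,"ty":-2.4},{"jaw":-0.3,"tx":4.2,"ty":-2.4},{"jaw":-0.3,"tx":4.2,"ty":-2.4},{"jaw":-0.3,"tx":4.2,"ty":-2.4},{"jaw":-0.3,"tx":4.2,"ty":-2.4},{"jaw":-0.3,"tx":4.2,"ty":-2.4},{"jaw":-0.3,"tx":4.2,"ty":-2.4},{"jaw":-0.3,"tx":4.2,"ty":-2.4}]'
```

```text
invalid input at $[0]: expected keys jaw, tx, ty, tz, spin
invalid input at $[0]: expected keys jaw, tx, ty, tz, spin
```

All keys are required.

```bash
python3 -m pendant '[{"jaw":-0.3,"tx":0,"ty":0,"tz":0,"spin":-0.15},{"jaw":-0.3,"tx":0,"ty":0,"tz":0,"spin":-0.15},{"jaw":-0.3,"tx":0,"ty":0,"tz":0,"spin":-0.15},{"jaw":-0.3,"tx":0,"ty":0,"tz":0,"spin":-0.15},{"jaw":-0.3,"tx":0,"ty":0,"tz":0,"spin":-0.15},{"jaw":-0.3,"tx":0,"ty":0,"tz":0,"spin":-0.15},{"jaw":-0.3,"tx":0,"ty":0,"tz":0,"spin":-0.15},{"jaw":-0.3,"tx":0,"ty":0,"tz":0,"spin":-0.15},{"jaw":-0.3,"tx":0,"ty":0,"tz":0,"spin":-0.13}]'
python3 -m pendant '[{"jaw":-0.3,"tx":4.2,"ty":-2.4,"tz":0,"spin":0},{"jaw":-0.3,"tx":4.2,"ty":-2.4,"tz":0,"spin":0},{"jaw":-0.3,"tx":4.2,"ty":-2.4,"tz":0,"spin":0},{"jaw":-0.3,"tx":4.2,"ty":-2.4,"tz":0,"spin":0},{"jaw":-0.3,"tx":4.2,"ty":-2.4,"tz":0,"spin":0},{"jaw":-0.3,"tx":4.2,"ty":-2.4,"tz":0,"spin":0},{"jaw":-0.3,"tx":4.2,"ty":-2.4,"tz":0,"spin":0},{"jaw":-0.3,"tx":4.2,"ty":-2.4,"tz":0,"spin":0},{"jaw":-0.3,"tx":4.2,"ty":-2.4,"tz":0,"spin":0},{"jaw":-0.3,"tx":4.2,"ty":-2.4,"tz":0,"spin":0}]'
```

```text
time: 1.0
tcp_pos: [0.1547, -0.4751, 0.2448]
ee_rot: [-0.001, 0.999, 0.04, -0.0]
force: [1.0, -0.5, -0.6]
finger_gap: 0.03
time: 2.0
tcp_pos: [0.5571, -0.2035, 0.2448]
ee_rot: [-0.0, 0.999, 0.037, -0.0]
force: [0.9, -0.2, -0.4]
finger_gap: 0.0297
```

```bash
python3 -m pendant '[{"jaw":-0.3,"tx":2,"ty":0,"tz":3.4,"spin":0},{"jaw":-0.3,"tx":2,"ty":0,"tz":3.4,"spin":0},{"jaw":-0.3,"tx":0.1,"ty":0,"tz":3.4,"spin":0},{"jaw":-0.3,"tx":0,"ty":0,"tz":3.5,"spin":0},{"jaw":-0.3,"tx":0,"ty":-1.4,"tz":0,"spin":0},{"jaw":-0.3,"tx":0,"ty":-1.4,"tz":0,"spin":0},{"jaw":-0.3,"tx":0,"ty":0,"tz":0,"spin":0}]'
python3 - <<'E'
from h import *
b,_=bot.capture("side");w,_=bot.capture("top")
cv2.imwrite("pics/s1.png",np.hstack([b[100:380,280:],w[80:360,240:520]])[:,:,::-1])
E
```

```text
time: 2.7
tcp_pos: [0.5958, -0.172, 0.1106]
ee_rot: [0.0, 0.999, 0.038, 0.001]
force: [-0.2, 0.1, 0.4]
finger_gap: 0.0296
```

View pics/s1.png

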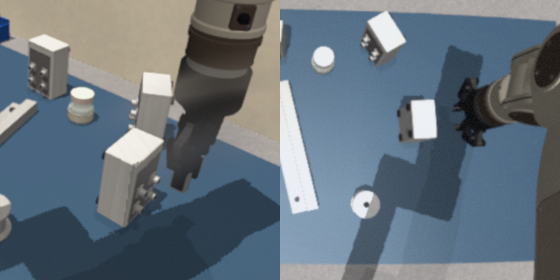

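The fingers stand behind the bare upper part of the socket face, centred on the box. I'll push gently.

```bash
python3 -m pendant '[{"jaw":-0.3,"tx":0,"ty":-1,"tz":0,"spin":0},{"jaw":-0.3,"tx":0,"ty":-1,"tz":0,"spin":0},{"jaw":-0.3,"tx":0,"ty":-1,"tz":0,"spin":0},{"jaw":-0.3,"tx":0,"ty":-1,"tz":0,"spin":0},{"jaw":-0.3,"tx":0,"ty":-0.8,"tz":0,"spin":0},{"jaw":-0.3,"tx":0,"ty":-0.8,"tz":0,"spin":0},{"jaw":-0.3,"tx":0,"ty":-0.8,"tz":0,"spin":0},{"jaw":-0.3,"tx":0,"ty":0,"tz":0,"spin":0}]'
python3 - <<'E'
from h import *
b,_=bot.capture("side")
cv2.imwrite("pics/s2.png",b[100:380,200:,::-1])
E
```

```text
time: 3.6
tcp_pos: [0.5897, -0.1088, 0.1082]
ee_rot: [-0.0, 0.999, 0.038, -0.0]
force: [0.4, -1.0, -0.2]
finger_gap: 0.0297
```

View pics/s2.png

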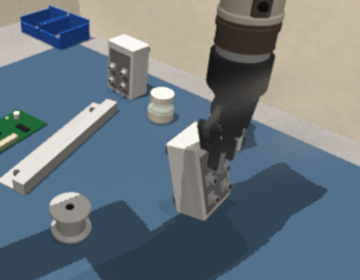

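The box is tipping towards the rail, still held up by the fingers. I'll keep pushing.

```bash
python3 -m pendant '[{"jaw":-0.3,"tx":0,"ty":-0.8,"tz":0,"spin":0},{"jaw":-0.3,"tx":0,"ty":-0.8,"tz":0,"spin":0},{"jaw":-0.3,"tx":0,"ty":-0.8,"tz":0,"spin":0},{"jaw":-0.3,"tx":0,"ty":-0.8,"tz":0,"spin":0},{"jaw":-0.3,"tx":0,"ty":-0.8,"tz":0,"spin":0},{"jaw":-0.3,"tx":0,"ty":0,"tz":0,"spin":0},{"jaw":-0.3,"tx":0,"ty":0,"tz":0,"spin":0},{"jaw":-0.3,"tx":0,"ty":0,"tz":0,"spin":0}]'
python3 - <<'E'
from h import *
b,_=bot.capture("side");a,_=bot.capture("top")
cv2.imwrite("pics/s3.png",np.hstack([b[100:380,200:480],a[80:360,200:480]])[:,:,::-1])
E
```

```text
time: 4.45
tcp_pos: [0.5871, -0.0705, 0.1083]
ee_rot: [0.0, 0.999, 0.037, 0.0]
force: [-0.1, -0.3, -0.0]
finger_gap: 0.0297
```

View pics/s3.png

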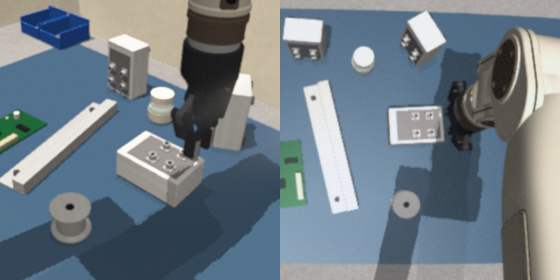

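It has fallen onto its feet with the sockets up. I'll back off at this height, then measure.

```bash
python3 -m pendant '[{"jaw":-0.3,"tx":0,"ty":2.5,"tz":0,"spin":0},{"jaw":-0.3,"tx":0,"ty":2.5,"tz":0,"spin":0},{"jaw":-0.3,"tx":0,"ty":2.5,"tz":0,"spin":0},{"jaw":-0.3,"tx":0,"ty":0,"tz":0,"spin":0},{"jaw":-0.3,"tx":0,"ty":0,"tz":0,"spin":0}]'
python3 - <<'E'
from h import *
for cam in("top","side"):
    a,d=bot.capture(cam);w=cloud(cam,d)
    P=blob(w,.047,.060,.585,-.015,.09)
    print(cam,len(P),np.median(P[:,2]).round(4),rect(P[:,:2]))
    R=blob(w,.021,.03,.542,.166,.16);R=R[R[:,1]>.1]
    print(rect(R[:,:2]))
E
```

```text
time: 5.05
tcp_pos: [0.5924, -0.1458, 0.1081]
ee_rot: [-0.0, 0.999, 0.036, -0.0]
force: [-0.8, 1.2, 1.0]
finger_gap: 0.0302
top 1804 0.0557 (array([587.4,  -8.2]), array([ 80.3, 121.3]), 3.9, [[543.0, 50.0], [551.0, -71.0], [632.0, -66.0], [623.0, 55.0]])
(array([542.1, 165.8]), array([298.6,  25.1]), 14.4, [[394.0, 141.0], [401.0, 116.0], [690.0, 191.0], [684.0, 215.0]])
side 2261 0.0563 (array([584.6,  -8.8]), array([ 81.3, 119.2]), 3.7, [[540.0, 48.0], [548.0, -71.0], [629.0, -66.0], [621.0, 53.0]])
(array([540.8, 164.3]), array([300.8,  27.8]), 14.1, [[392.0, 141.0], [398.0, 114.0], [690.0, 188.0], [683.0, 215.0]])
```

```bash
python3 -m pendant '[{"jaw":0.03,"tx":0,"ty":0,"tz":0,"spin":-0.09},{"jaw":0.03,"tx":0,"ty":0,"tz":0,"spin":-0.09},{"jaw":0.03,"tx":1.4,"ty":0,"tz":2.5,"spin":0},{"jaw":0.03,"tx":1.4,"ty":0,"tz":2.5,"spin":0},{"jaw":0.03,"tx":0,"ty":-1,"tz":2.5,"spin":0},{"jaw":0.03,"tx":0,"ty":-1.2,"tz":0,"spin":0},{"jaw":0.03,"tx":0,"ty":-1.2,"tz":0,"spin":0},{"jaw":0.03,"tx":0,"ty":0,"tz":0,"spin":0},{"jaw":0.03,"tx":0,"ty":0,"tz":0,"spin":0}]'
python3 - <<'E'
from h import *
a,_=bot.capture("top");b,_=bot.capture("side")
cv2.imwrite("pics/s4.png",np.hstack([b[100:380,200:480],a[80:360,200:480]])[:,:,::-1])
E
```

```text
time: 6.05
tcp_pos: [0.6123, -0.1048, 0.0354]
ee_rot: [0.001, 0.992, 0.127, 0.002]
force: [-0.3, -0.1, 0.9]
finger_gap: 0.0438
```

View pics/s4.png

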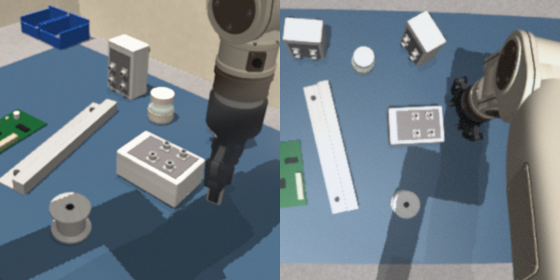

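```bash
python3 -m pendant '[{"jaw":0.03,"tx":0,"ty":-0.8,"tz":0,"spin":0},{"jaw":0.03,"tx":0,"ty":-0.8,"tz":0,"spin":0},{"jaw":0.03,"tx":0,"ty":-0.8,"tz":0,"spin":0},{"jaw":0.03,"tx":0,"ty":-0.8,"tz":0,"spin":0},{"jaw":0.03,"tx":0,"ty":-0.8,"tz":0,"spin":0},{"jaw":0.03,"tx":0,"ty":-0.8,"tz":0,"spin":0},{"jaw":0.03,"tx":0,"ty":-0.8,"tz":0,"spin":0},{"jaw":0.03,"tx":0,"ty":-0.8,"tz":0,"spin":0},{"jaw":0.03,"tx":0,"ty":-0.8,"tz":0,"spin":0},{"jaw":0.03,"tx":0,"ty":-0.8,"tz":0,"spin":0}]'
cat >m.py <<'E'
from h import *
d=np.array([-.2487,.9686]);l=np.array([.9686,.2487]);r0=np.array([545.2,153.7])
print(bot.read_state()["tcp_pos"].round(4),bot.read_state()["force"].round(1))
t=bot.read_state()["tcp_pos"][:2]*1000
print("tcp rail", ((t-r0)@d).round(1),((t-r0)@l).round(1))
import sys
sw=[]
for cam in("top","side"):
    a,D=bot.capture(cam);w=cloud(cam,D)
    sw.append(a)
    cx,cy=(t+d*75)/1000
    P=blob(w,.047,.060,cx,cy,.09)
    r=rect(P[:,:2]);Q=P[:,:2]*1000-r0
    print(cam,len(P),r[:3],"corners rail x,y:",[(round(float((np.array(c)-r0)@d),1),round(float((np.array(c)-r0)@l),1)) for c in r[3]])
cv2.imwrite("pics/%s.png"%sys.argv[1],np.hstack([sw[1][100:380,150:430],sw[0][80:360,180:460]])[:,:,::-1])
E
python3 m.py s5
```

```text
time: 7.15
tcp_pos: [0.5907, -0.0274, 0.0334]
ee_rot: [0.0, 0.992, 0.127, -0.0]
force: [0.3, -2.6, 1.4]
finger_gap: 0.0441
[ 0.5907 -0.0274  0.0334] [ 0.3 -2.6  1.4]
tcp rail -186.8 -0.9
top 1792 (array([563.3,  37.8]), array([ 80.3, 121.3]), 14.3) corners rail x,y: [(-55.6, -51.7), (-177.4, -51.9), (-177.4, 28.6), (-56.6, 28.6)]
side 1886 (array([562.5,  27.5]), array([ 81.6, 140.5]), 14.3) corners rail x,y: [(-55.8, -54.8), (-197.0, -55.9), (-197.3, 25.5), (-56.1, 26.7)]
```

Aligned at 14.3°, with 56 mm to go.

```bash
python3 -m pendant '[{"jaw":0.03,"tx":0,"ty":-0.7,"tz":0,"spin":0},{"jaw":0.03,"tx":0,"ty":-0.7,"tz":0,"spin":0},{"jaw":0.03,"tx":0,"ty":-0.7,"tz":0,"spin":0},{"jaw":0.03,"tx":0,"ty":-0.7,"tz":0,"spin":0},{"jaw":0.03,"tx":0,"ty":-0.7,"tz":0,"spin":0},{"jaw":0.03,"tx":0,"ty":-0.7,"tz":0,"spin":0},{"jaw":0.03,"tx":0,"ty":-0.5,"tz":0,"spin":0},{"jaw":0.03,"tx":0,"ty":-0.3,"tz":0,"spin":0},{"jaw":0.03,"tx":0,"ty":-0.2,"tz":0,"spin":0},{"jaw":0.03,"tx":0,"ty":0,"tz":0,"spin":0}]'
python3 m.py s6
```

```text
time: 8.25
tcp_pos: [0.5778, 0.0231, 0.0332]
ee_rot: [-0.0, 0.992, 0.127, -0.0]
force: [0.4, -0.5, -0.1]
finger_gap: 0.0441
[0.5778 0.0231 0.0332] [ 0.4 -0.5 -0.1]
tcp rail -134.6 -0.9
top 1760 (array([550.3,  88.7]), array([ 80. , 119.9]), 14.5) corners rail x,y: [(-3.9, -51.8), (-124.0, -50.6), (-123.8, 28.9), (-4.0, 28.7)]
side 1617 (array([549.5,  77.2]), array([ 80.7, 140.9]), 14.2) corners rail x,y: [(-4.2, -55.0), (-145.6, -55.1), (-145.6, 25.4), (-5.2, 25.3)]
```

Now I'll creep in small rows until the rail pushes back.

```bash
python3 -m pendant '[{"jaw":0.03,"tx":0,"ty":-0.1,"tz":0,"spin":0},{"jaw":0.03,"tx":0,"ty":-0.1,"tz":0,"spin":0},{"jaw":0.03,"tx":0,"ty":-0.1,"tz":0,"spin":0},{"jaw":0.03,"tx":0,"ty":-0.1,"tz":0,"spin":0},{"jaw":0.03,"tx":0,"ty":0,"tz":0,"spin":0}]'; python3 -m pendant '[{"jaw":0.03,"tx":0,"ty":-0.1,"tz":0,"spin":0},{"jaw":0.03,"tx":0,"ty":0,"tz":0,"spin":0}]'
```

```text
time: 8.85
tcp_pos: [0.5769, 0.0265, 0.0332]
ee_rot: [-0.0, 0.992, 0.127, -0.0]
force: [0.1, -2.4, -1.3]
finger_gap: 0.0439
time: 9.05
tcp_pos: [0.5767, 0.0271, 0.0333]
ee_rot: [0.0, 0.992, 0.127, -0.0]
force: [1.5, -4.1, -1.2]
finger_gap: 0.0439
```

```bash
python3 -m pendant '[{"jaw":0.03,"tx":0,"ty":-0.1,"tz":0,"spin":0},{"jaw":0.03,"tx":0,"ty":0,"tz":0,"spin":0}]'; python3 -m pendant '[{"jaw":0.03,"tx":0,"ty":-0.1,"tz":0,"spin":0},{"jaw":0.03,"tx":0,"ty":0,"tz":0,"spin":0}]'; python3 m.py s7
```

```text
time: 9.25
tcp_pos: [0.5766, 0.0271, 0.0334]
ee_rot: [0.001, 0.992, 0.126, 0.0]
force: [0.8, -7.4, -0.7]
finger_gap: 0.0442
time: 9.45
tcp_pos: [0.5766, 0.0271, 0.0335]
ee_rot: [0.002, 0.992, 0.126, 0.0]
force: [1.6, -8.6, -0.7]
finger_gap: 0.0439
[0.5766 0.0271 0.0335] [ 1.6 -8.6 -0.7]
tcp rail -130.5 -1.1
top 1736 (array([549.2,  92.8]), array([ 80.1, 119.8]), 14.5) corners rail x,y: [(0.2, -51.8), (-119.6, -51.6), (-119.7, 29.0), (0.2, 28.7)]
side 1604 (array([549.1,  80.8]), array([ 81.5, 141. ]), 14.3) corners rail x,y: [(-1.0, -55.2), (-142.4, -55.4), (-142.7, 26.1), (-1.3, 26.3)]
```

The TCP has stalled, the force is rising and both corners read 0. I'll seat it slightly harder, then retreat straight back and up.

```bash
python3 -m pendant '[{"jaw":0.03,"tx":0,"ty":-0.15,"tz":0,"spin":0},{"jaw":0.03,"tx":0,"ty":-0.15,"tz":0,"spin":0},{"jaw":0.03,"tx":0,"ty":0,"tz":0,"spin":0}]'
python3 -m pendant '[{"jaw":0.03,"tx":0,"ty":0.3,"tz":0,"spin":0},{"jaw":0.03,"tx":0,"ty":0.5,"tz":0,"spin":0},{"jaw":0.03,"tx":0,"ty":2,"tz":0,"spin":0},{"jaw":0.03,"tx":0,"ty":3,"tz":0,"spin":0},{"jaw":0.03,"tx":0,"ty":4,"tz":0,"spin":0},{"jaw":0.03,"tx":0,"ty":1,"tz":4,"spin":0},{"jaw":0.03,"tx":0,"ty":1,"tz":-4,"spin":0},{"jaw":0.03,"tx":0,"ty":0,"tz":0,"spin":0}]' --help 2>/dev/null | head -0; python3 -c "
from workcell import bot;s=bot.read_state();print(s['time'],s['tcp_pos'],s['force'])"
```

```text
time: 9.85
tcp_pos: [0.5765, 0.0272, 0.034]
ee_rot: [0.005, 0.992, 0.125, 0.001]
force: [1.3, -15.8, 0.9]
finger_gap: 0.0439
9.85 [0.5765481  0.02718096 0.03398943] [  1.3069404  -15.79194766   0.94931506]
```

The retreat call didn't run, because the stray flag I typed blocked it. That was lucky, as one row had a wrong tz sign. Here is the corrected version.

```bash
python3 -m pendant '[{"jaw":0.03,"tx":0,"ty":0.3,"tz":0,"spin":0},{"jaw":0.03,"tx":0,"ty":0.5,"tz":0,"spin":0},{"jaw":0.03,"tx":0,"ty":2,"tz":0,"spin":0},{"jaw":0.03,"tx":0,"ty":3,"tz":0,"spin":0},{"jaw":0.03,"tx":0,"ty":4,"tz":0,"spin":0},{"jaw":0.03,"tx":0,"ty":1,"tz":-4,"spin":0},{"jaw":0.03,"tx":0,"ty":1,"tz":-4,"spin":0},{"jaw":0.03,"tx":0,"ty":0,"tz":0,"spin":0}]'
sed -i 's/t+d\*75/np.array([549,93])/' m.py; python3 m.py s8
```

```text
time: 10.65
tcp_pos: [0.6097, -0.083, 0.1198]
ee_rot: [0.001, 0.992, 0.126, 0.006]
force: [0.8, 0.0, 0.0]
finger_gap: 0.044
[ 0.6097 -0.083   0.1198] [0.8 0.  0. ]
tcp rail -245.4 3.6
top 1856 (array([549.2,  92.5]), array([ 79.9, 120.2]), 14.5) corners rail x,y: [(0.2, -51.8), (-120.9, -50.9), (-120.6, 28.7), (0.2, 28.7)]
side 1966 (array([545.8,  90.2]), array([ 81.2, 120.8]), 14.7) corners rail x,y: [(-1.7, -56.4), (-121.8, -55.2), (-121.8, 25.3), (-1.0, 25.3)]
```

View pics/s8.png

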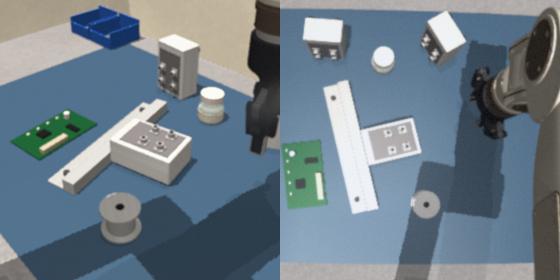

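The box lies on its feet with sockets up, its end flush at the rail (about pixel (365,145)). The reel, jar and board haven't moved, and the arm is clear.

```bash
python3 -c "
from workcell import bot;print(bot.hand_in())"
```

```text
the job is handed in; nothing more can be done
None
```

I tipped the rightmost box onto its feet with the sockets up. I then pushed it on its trailing end, turning it about 10° to match the rail, until it stopped against the rail. The job was handed in at about 11 s of the 51 s allowed, and the highest wrist force I saw was about 16 N.

**Flush check:** after the arm had backed off, the top camera put both leading corners at +0.2 mm from the rail face. The box's angle was 14.5° and the rail's 14.4°. The side camera put the corners at -1.0 and -1.7 mm. It also placed the rail face about 1–3 mm nearer the box than the top camera did, so that difference is within the 2 mm calibration. The firmest sign is that the tool stalled against the rail while the force kept rising.

**Surroundings:** in the final picture, judged by eye, the reel, jar and board had not moved, and the robot was clear of everything.

**Command errors:** my first move calls were refused for missing keys. One retreat command had a wrong sign (a row down instead of up) but did not run, and I sent a corrected one.

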